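Short spin in the mini centrifuge

ROBOT

A 7-joint arm with a two-finger parallel gripper is mounted at the origin on a cart in front of the work surface, level with it; the furniture and walls round the work are solid. World frame = base frame: x ahead of the robot, y to its left, z up, the work surface at z = 0. Lengths are in m, angles in rad, forces in N, time in s.
With the tool pointing down it reaches from about 0.4 to 0.85 m from the base axis. Payload 4.5 kg.
Tool frame: the origin (TCP) lies on the centre line of the jaws, within the pads' length; the fingertips stand 8 mm ahead of it and the grasp point (between the pads) lies 11 mm behind it; z points along the fingers, x is the direction in which the jaws open and shut, and the axes are right-handed (so a half turn about z gives the same grasp; the last joint's range is limited). The gripper opens to 88 mm and grips with 3 to 60 N. Pads are 18 mm wide; open, the fingers measure 123 mm over their backs; the gripper's body (75 mm by 187 mm) begins 45 mm behind the grasp point.
Start: joints at [1.14, 0.689, -0.195, 1.565, 0.157, 0.902, -0.215], TCP at [0.28, -0.559, 0.247] pointing down, gripper open.
Joint ranges: [-3.01, 3.01], [-0.46, 2.08], [-1.47, 1.51], [0.13, 2.56], [-1, 4.14], [0.04, 2.09], [-2.66, 2.66]. Speed limits (rad/s): [2.57, 2.57, 3.14, 3.14, 3.14, 3.14, 3.14].

INTERFACE

Orientations are given as a unit quaternion [x, y, z, w].
In Python, from plant import r gives the robot as it stands.
- The arm moves only by the shell command python3 -m pendant 'ROWS' [FORCE]. ROWS is JSON, a list of rows, each a list of 3 entries, a list of its own where there are three numbers: the turn, a rotation vector about the tool's x, y, z in rad, then the shift along the tool's x, y, z in m, then the opening, from 0 (shut) to 1 (fully open). In form: [[[wx, wy, wz], [tx, ty, tz], claw], ...]. A call has 1 to 10 rows; each row is the pose to reach, as a shift and turn from the pose commanded when the call began, along the tool's axes at that moment; what a row does not reach only later rows make up. A row lasts 1/10 s, in which the tool goes at most 50 mm and 8.59 degrees, less where a joint would pass 70% of its speed; a pose out of reach is approached as far as the arm can. A call with a gripper value outside its range is refused whole. The fingers move at their own pace and stop on an object; FORCE is the grip in N (left out, the last holds). Time passes only in rows, so rows that repeat a pose let the fingers close. It gives the time, the measured TCP pose, the force and the opening at its end, in the units of the state.
- r.get_state(): the state, without advancing time (a new reading comes with each control period).
- r.snapshot(name): name is "scene" or "top" or "wrist"; returns a dict with "image" (400x640x3 uint8, red, green, blue), "mtx" (3x3 intrinsics, pixels), "R" (3x3) and "t" (3): a world point X has camera coordinates R X + t; the wrist camera has in their place "T_tool_cam" (4x4, takes a point from camera to tool coordinates, whose origin is the TCP and whose axes are the tool frame's). Camera axes: x right, y down, z forward; pixel columns grow to the right and rows downward; lengths in m; the calibration is good to about 2 mm. A picture is of the moment at which its call begins: read the wrist's pose just before it. There is no depth.
- r.finish_job(): hands the job in, once; it reports no verdict.
The state is a dict: "clock": time; "q": joint angles; "qd": joint speeds; "joint_torque": joint torques, N m; "tool_pos": TCP position; "eef_rot": TCP orientation; "contact_force": force on the tool from outside, world axes, zero at the start; "moment": the same for the moment, N m; "opening": opening from 0.0 (shut) to 1.0 (fully open).
Only numpy, scipy, OpenCV 4.12 (cv2) and the standard library are available. Lean on these libraries where they do the work, as an engineer would, in place of code of your own. Each camera call takes 0.05 s, during which the arm holds its last target. There are 200 camera calls.

TASK

Give the tubes in the mini centrifuge a short spin: with closed fingers, push its open lid down until it latches, then switch it on by pressing the raised end of the rocker at the left of the front panel, then press the round key at the right of the panel. Finish while still holding the round key fully down, with the lid latched and the machine on. Pick nothing up, do not press the oblong key, and leave the things round the machine where they are.

Things in the scene. Friction and masses are not known exactly. Their poses are not given: they have to be found in the camera images.
- centrifuge: White mini centrifuge, 282 long (x) x 200 wide (y) mm, fixed. Origin on the bench, front edge at x -0.152, rear +0.130. x points from the front (panel, robot side) to the rear, z up; yaw within 0.3 rad. Rear: flat deck 105 mm high under the lid. Front: grey panel rising at 0.35 rad from z 0.050 at the front edge to 0.080 at x -0.070, then a step up to the deck.
- lid_lip (a point): Middle of the top face of the lip at the lid's front, where to push (lip 60 mm wide, free edge 12 mm in front of this point, 10 mm thick). 170 mm in front of the hinge axis and 7 mm above it when shut (then 117 mm above the bench). Turns with the lid: x towards the hinge, z out of the lid's upper face. A clear dome, 21 mm higher than the lip, begins 20 mm behind the point.
- lid_hinge (a point): Middle of the lid's hinge axis at the rear of the machine, 110 mm above the bench; the axis runs along the machine's y.
- lid (a joint): Lid angle, rad: 0 shut and latched, positive open; starts at 0.45 to 0.8 and stays there. Takes 1 to 2 N at the lip, then 4 to 7 N from 11 to 8 mm above the shut height, where the striker under the lip pushes the sprung hook aside; it clicks in near 0.01, hard stop at -0.015 (2.5 mm lower at the lip). Once latched it stays shut; let go sooner, a spring lifts it ajar, to 0.2 to 0.4.
- latch (a joint): Travel, m, of the lid's hook and its release button (grey, 34 x 10 mm, on the step under the lip): 0 at rest, 0.006 pushed in towards the rear. The closing lid moves it to about 0.004; it springs back as the lid latches. Pushing the button in opens the lid.
- rocker_end (a point): Top of the near (robot side) end of the black rocker at the left of the panel; moves with it. Face 40 mm long up the slope, 25 mm wide, pivot 19 mm up the slope from here, 6 mm above the panel. Off: this end stands 13 mm above the panel. On: this half lies parallel to the panel, 6 mm above it, and the far end stands up. At rocker angle 0 its axes are the panel's (z out of the panel).
- power_rocker (a joint): Rocker angle, rad: 0 off (near end raised), 0.36 on (near end down). It snaps over its middle (0.18) and stays on either side; 4 to 5 N on the raised end flip it.
- spin_key_top (a point): Centre of the top face of the round grey short-spin key (30 mm across, right of the panel), 11 mm above the panel when up; moves with the key. z is the panel's outward normal (0.35 rad from vertical, leaning to the robot), opposite to pressing; x runs up the slope, y to the machine's left.
- spin_key (a joint): Travel of the round key, m: 0 up, 0.004 fully down on its stop. It springs back when let go. 2 N start it moving, 5 N hold it fully down.
- timed_key (a joint): Travel, m, of the oblong grey timed-run key (28 mm wide x 14 mm) in the middle of the panel, 68 mm left of the round key, 6.5 mm above the panel: 0 up, 0.003 down. Not to be pressed.
- tube_tray: Green micro-tube rack with small tubes, 130 x 62 x 37 mm, loose on the bench to the left of the machine. Origin under its centre. Bystander.
- vial: Small glass vial with white cap, 23 mm across, 46 mm high, loose on the right of the machine. Origin under its centre. Bystander.
- cup: White plastic sample cup, 35 mm across, 36 mm high, loose on the right of the machine. Origin under its centre. Bystander.

How it is judged:
By the outcome, as a careful person would: the job done as asked, in the order asked, and still so for the second after the job is handed in, while the arm keeps its last pose, push and grip.
It also fails if it takes over 45 s, if anything falls off the work surface, if the arm or the gripper's body presses on something with over 40 N, if the wrist force passes 120 N, or if a joint passes its speed limit or range.

## Working session

There is one attempt and no reset: what is moved stays moved. The work goes in short steps, Python scripts to look and compute and a shell command to move; the robot and the scene stay as the last step left them, time stands still between calls to the robot, and variables do not carry over. Pictures are saved under pics/ and viewed, about 8 in all and at most 12, crops included, and the job is handed in when it is done.

```bash
ls; mkdir -p pics; python3 - <<'E'
from plant import r
import cv2,pickle
s=r.get_state();print({k:s[k] for k in('clock','tool_pos','eef_rot','opening','contact_force')})
d={}
for n in("scene","top"):
    d[n]=r.snapshot(n);cv2.imwrite(f'pics/{n}0.png',d[n]['image'][:,:,::-1]);print(n,d[n]['mtx'],d[n]['R'],d[n]['t'])
pickle.dump(d,open('d0.pkl','wb'))
E
```

```text
pics
{'clock': 0.0, 'tool_pos': array([ 0.27981611, -0.55814364,  0.24588749]), 'eef_rot': array([ 8.50973894e-01, -5.25207122e-01, -8.48977985e-04, -4.34467494e-04]), 'opening': 0.9993227236894378, 'contact_force': array([ 0.51349486, -0.68022361, -0.42158051])}
scene [[392.84024226   0.         317.62027832]
 [  0.         392.84024226 203.18997049]
 [  0.           0.           1.        ]] [[-0.53403532 -0.84543073 -0.00729022]
 [-0.58666156  0.37675945 -0.71685461]
 [ 0.60879758 -0.37854879 -0.69718457]] [0.35161981 0.42664727 0.55216954]
top [[501.52910967   0.         326.21642929]
 [  0.         501.52910967 197.81561905]
 [  0.           0.           1.        ]] [[-0.02932014 -0.99951813 -0.01019014]
 [-0.99790472  0.029858   -0.05739919]
 [ 0.05767579  0.00848584 -0.9982993 ]] [0.0829266  0.61651702 0.94697287]
```

View pics/top0.png

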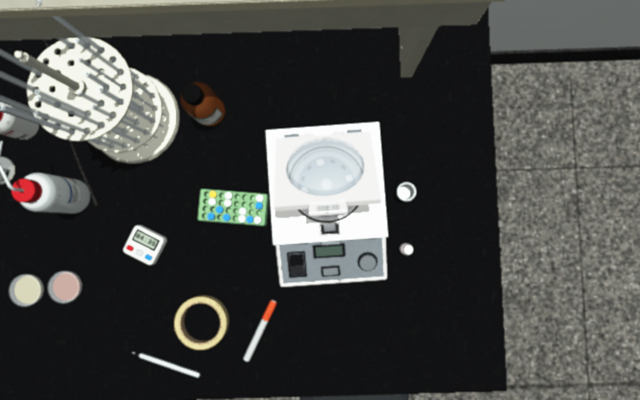

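View pics/scene0.png

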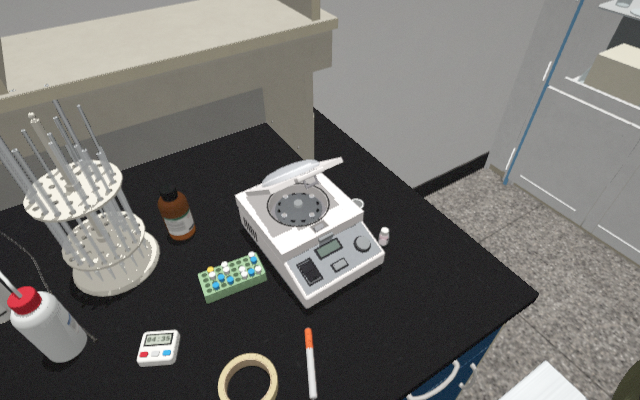

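The top view shows the machine, with its panel around (330,262), the round key at (367,262), the rocker at (297,264), and the lid lip near (328,207). Next I'll enlarge both views for exact pixels.

```bash
cat > h.py <<'E'
import numpy as np,cv2,pickle
def ray(c,uv):
    d=np.linalg.inv(c['mtx'])@np.array([uv[0],uv[1],1.]);return -c['R'].T@c['t'],c['R'].T@d
def plane(c,uv,z,n=(0,0,1)):
    o,d=ray(c,uv);n=np.array(n,float);return o+d*((z-n@o)/(n@d))
def tri(c1,u1,c2,u2):
    o1,d1=ray(c1,u1);o2,d2=ray(c2,u2)
    s=np.linalg.lstsq(np.c_[d1,-d2],o2-o1,rcond=None)[0];a,b=o1+d1*s[0],o2+d2*s[1]
    return (a+b)/2,np.linalg.norm(a-b)
def proj(c,X):
    p=c['mtx']@(c['R']@np.array(X)+c['t']);return p[:2]/p[2]
E
python3 - <<'E'
import pickle,cv2,numpy as np
d=pickle.load(open('d0.pkl','rb'))
def crop(n,x,y,w,h,k):
    im=cv2.resize(d[n]['image'][y:y+h,x:x+w,::-1],None,fx=k,fy=k,interpolation=cv2.INTER_CUBIC)
    for i in range(0,w,20): cv2.putText(im,str(x+i),(i*k,10),0,.35,(0,0,255),1);cv2.line(im,(i*k,12),(i*k,18),(0,0,255),1)
    for i in range(0,h,20): cv2.putText(im,str(y+i),(0,i*k+4),0,.35,(0,0,255),1)
    cv2.imwrite(f'pics/{n}_c.png',im)
crop('top',255,190,150,105,5); crop('scene',230,150,160,150,4)
E
```

```text
(no output)
```

View pics/top_c.png

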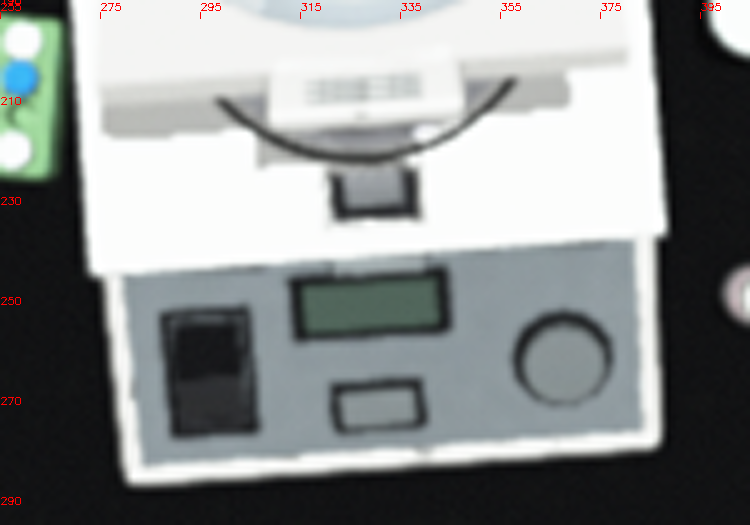

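View pics/scene_c.png

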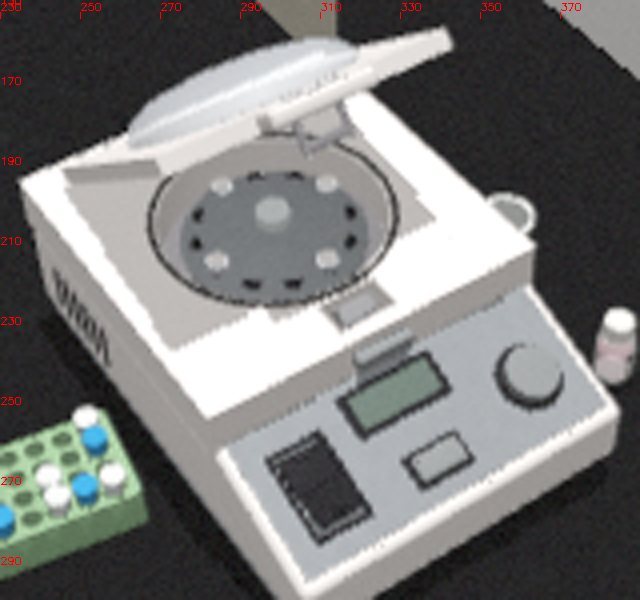

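Pixel readings from the crops:
- **Top view:** round key centre (368,262.4), rocker near end about (297.5,276), front corners (281,287) and (387,279), lip free edge mid (328,214.4).
- **Scene view:** the same corners and the key are visible, and the lid is seen nearly edge-on.

I'll triangulate from these.

```bash
python3 - <<'E'
from h import *
np.set_printoptions(precision=4,suppress=True)
d=pickle.load(open('d0.pkl','rb'));T,S=d['top'],d['scene']
t=lambda x,y:(255+x/5,190+y/5); s=lambda x,y:(230+x/4,150+y/4)
P={'key':(t(565,362),s(531,374)),'deckFL':(t(88,272),s(210,420)),'deckFR':(t(665,235),s(533,240)),
'frontFR':(t(660,445),s(617,415)),'frontFL':(t(130,485),s(303,592)),'oblong':(t(378,405),s(440,460)),'rocknear':(t(215,433),s(345,525))}
for k,v in P.items(): print(k,*tri(T,v[0],S,v[1]))
dl,dr=[plane(T,P[k][0],.105) for k in('deckFL','deckFR')]
fl,fr=[plane(T,P[k][0],.05) for k in('frontFL','frontFR')]
print('z-plane',dl,dr,fl,fr,np.linalg.norm(dl-dr),np.linalg.norm(fl-fr))
for a,b in((dl,dr),(fl,fr)): v=a-b;print('yaw',np.arctan2(-v[0],v[1]))
# rear deck corners in full top image
for uv in((266,130),(381,123)): print('rear@.105',plane(T,uv,.105))
E
```

```text
key [ 0.4965 -0.0081  0.0687] 0.00040041862541876245
deckFL [0.5343 0.1583 0.1041] 0.0034324211585798235
deckFR [ 0.5424 -0.0408  0.1099] 0.0005414699853778682
frontFR [ 0.4639 -0.0428  0.046 ] 0.001728296970239413
frontFL [0.4558 0.1527 0.0555] 0.0017187019546535402
oblong [0.4819 0.0595 0.0607] 0.0017905615380041195
rocknear [0.4738 0.1196 0.0617] 0.0006816190130899125
z-plane [0.5352 0.1597 0.105 ] [ 0.5422 -0.0416  0.105 ] [0.4547 0.1525 0.05  ] [ 0.4638 -0.0431  0.05  ] 0.20145360320112957 0.19584907921464595
yaw 0.034786689212987894
yaw 0.046530207514529194
rear@.105 [0.7368 0.1667 0.105 ]
rear@.105 [ 0.7429 -0.0366  0.105 ]
```

```bash
cat >> h.py <<'E'
from scipy.spatial.transform import Rotation as Ro
YAW=.04
def tool(pitch=0,yaw=YAW): # tool z down, x = -machine y; pitch>0 tilts fingers forward (z=-panel normal)
    X=np.array([np.sin(yaw),-np.cos(yaw),0]);m=np.array([np.cos(yaw),np.sin(yaw),0])
    Z=np.sin(pitch)*m-np.cos(pitch)*np.array([0,0,1]);return Ro.from_matrix(np.c_[X,np.cross(Z,X),Z])
def delta(s,p,R):
    R0=Ro.from_quat(s['eef_rot']);print('turn',(R0.inv()*R).as_rotvec().round(4),'shift',R0.inv().apply(np.array(p)-s['tool_pos']).round(4))
E
python3 - <<'E'
from h import *
from plant import r
s=r.get_state();delta(s,[.40,.03,.36],tool());delta(s,[.30,-.3,.36],tool())
w=r.snapshot('wrist');print(w['T_tool_cam'].round(3),w['mtx'].round(1))
E
```

```text
turn [0.0005 0.0016 0.4249] shift [-0.4721 -0.3711 -0.1133]
turn [0.0005 0.0016 0.4249] shift [-0.222  -0.1338 -0.1137]
[[ 1.    -0.     0.001 -0.001]
 [ 0.     0.952  0.306 -0.079]
 [-0.001 -0.306  0.952 -0.137]
 [ 0.     0.     0.     1.   ]] [[309.7   0.  318.3]
 [  0.  309.7 201.8]
 [  0.    0.    1. ]]
```

```bash
python3 -m pendant '[[[0,0,0.1],[-0.05,-0.03,-0.05],0],[[0,0,0.2],[-0.09,-0.05,-0.09],0],[[0,0,0.3],[-0.13,-0.08,-0.113],0],[[0,0,0.4],[-0.17,-0.1,-0.113],0],[[0,0,0.425],[-0.21,-0.13,-0.113],0],[[0,0,0.425],[-0.25,-0.16,-0.113],0],[[0,0,0.425],[-0.29,-0.19,-0.113],0],[[0,0,0.425],[-0.33,-0.22,-0.113],0],[[0,0,0.425],[-0.37,-0.25,-0.113],0],[[0,0,0.425],[-0.41,-0.28,-0.113],0]]' 10; python3 -c "
from h import *;from plant import r
delta(r.get_state(),[.46,.04,.36],tool())"
```

```text
clock: 1.15
tool_pos: [0.3409, -0.0954, 0.3599]
eef_rot: [0.721, -0.693, 0.0, -0.0]
contact_force: [1.4, -0.8, 0.5]
opening: 0.115
turn [-0.0006 -0.0005 -0.0006] shift [-1.306e-01 -1.243e-01 -1.000e-04]
```

```bash
python3 -m pendant '[[[0,0,0],[-0.035,-0.033,0],0],[[0,0,0],[-0.07,-0.066,0],0],[[0,0,0],[-0.1,-0.1,0],0],[[0,0,0],[-0.13,-0.124,0],0],[[0,0,0],[-0.13,-0.124,0],0],[[0,0,0],[-0.13,-0.124,0],0]]'; python3 - <<'E'
from h import *;from plant import r
s=r.get_state();w=r.snapshot('wrist')
T=np.eye(4);T[:3,:3]=Ro.from_quat(s['eef_rot']).as_matrix();T[:3,3]=s['tool_pos'];C=T@w['T_tool_cam']
w['R']=C[:3,:3].T;w['t']=-w['R']@C[:3,3];pickle.dump(w,open('w1.pkl','wb'))
im=w['image'][:,:,::-1];x0,y0,x1,y1=150,0,450,240
im=cv2.resize(im[y0:y1,x0:x1],None,fx=2.5,fy=2.5,interpolation=cv2.INTER_CUBIC)
for i in range(x0,x1,20): cv2.putText(im,str(i),(int((i-x0)*2.5),10),0,.35,(0,0,255),1)
for i in range(y0,y1,20): cv2.putText(im,str(i),(0,int((i-y0)*2.5)+4),0,.35,(0,0,255),1)
cv2.imwrite('pics/w1.png',im);print(s['opening'],s['contact_force'])
for n,X in dict(key=[.4965,-.008,.075],oblong=[.482,.0595,.063],deckFL=[.5352,.1597,.105]).items():print(n,proj(w,X))
E
```

```text
clock: 1.75
tool_pos: [0.4596, 0.0379, 0.3592]
eef_rot: [0.722, -0.692, -0.0, 0.001]
contact_force: [0.1, -1.0, -0.3]
opening: 0.002
0.0021471524999257217 [ 0.13013408 -1.01841046 -0.2624177 ]
key [353.81456852 136.12203897]
oblong [303.48661504 143.78698903]
deckFL [219.63498007 100.12348859]
```

View pics/w1.png

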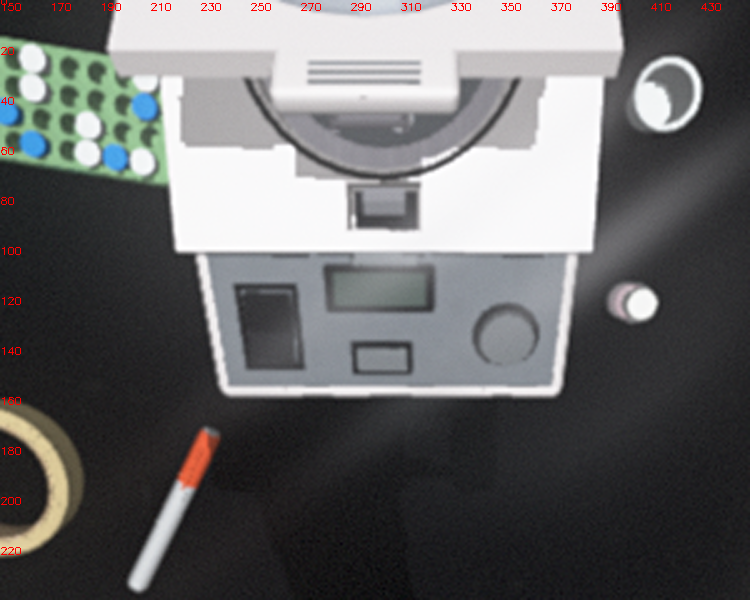

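The wrist view agrees with the top-view predictions: the key is at (352.4,134), the oblong at (302.8,143) and the lip at y≈38–44, spanning x 261–334. There is a mark on the lip at (294.8,38.8) here and at (327,212.6) in the top view. I'll triangulate the lip and keys from the wrist and top pair.

```bash
python3 - <<'E'
from h import *
np.set_printoptions(precision=4,suppress=True)
d=pickle.load(open('d0.pkl','rb'));T,S=d['top'],d['scene'];W=pickle.load(open('w1.pkl','rb'))
t=lambda x,y:(255+x/5,190+y/5); s=lambda x,y:(230+x/4,150+y/4); w=lambda x,y:(150+x/2.5,y/2.5)
O=np.array([.610,.061,0]);Rm=Ro.from_euler('z',YAW).as_matrix()
P={'key':(t(565,362),w(506,335)),'oblong':(t(378,405),w(382,358)),'rocknear':(t(215,433),w(275,366)),'deckFL':(t(88,272),w(175,252)),'deckFR':(t(665,235),w(594,252)),
'frontFL':(t(130,485),w(224,394)),'frontFR':(t(660,445),w(560,394)),'lipdot':(t(361,113),w(362,97)),'lipL':(t(268,126),w(277,110)),'lipR':(t(463,118),w(459,110))}
for k,v in P.items():
    X,e=tri(T,v[0],W,v[1]);print(k,X,round(e,4),'machine',Rm.T@(X-O))
for k,z in(('deckFL',.105),('deckFR',.105),('frontFL',.05),('frontFR',.05)):print(k,plane(W,P[k][1],z),'top',plane(T,P[k][0],z))
print('key at .0745: top',plane(T,P['key'][0],.0745),'wrist',plane(W,P['key'][1],.0745))
print('lip L,R,dot by size',[np.linalg.norm(plane(c,P['lipL'][i],z)-plane(c,P['lipR'][i],z)).round(4) for i,c in((0,T),(1,W)) for z in(.18,.2,.22,.24)])
E
```

```text
key [ 0.494  -0.0112  0.0253] 0.0013 machine [-0.1188 -0.0675  0.0253]
oblong [0.4828 0.0603 0.064 ] 0.0003 machine [-0.1272  0.0044  0.064 ]
rocknear [0.4744 0.1205 0.0575] 0.0016 machine [-0.1332  0.0648  0.0575]
deckFL [0.5347 0.1601 0.1023] 0.0007 machine [-0.0712  0.102   0.1023]
deckFR [ 0.5425 -0.0411  0.1088] 0.0005 machine [-0.0715 -0.0993  0.1088]
frontFL [0.4544 0.1537 0.0414] 0.0015 machine [-0.1517  0.0989  0.0414]
frontFR [ 0.4629 -0.0443  0.0398] 0.0003 machine [-0.1512 -0.0993  0.0398]
lipdot [0.5844 0.0619 0.2254] 0.0003 machine [-0.0255  0.0019  0.2254]
lipL [0.5816 0.0907 0.2127] 0.0001 machine [-0.0272  0.0309  0.2127]
lipR [0.5819 0.0313 0.2263] 0.0002 machine [-0.0292 -0.0286  0.2263]
deckFL [0.5344 0.1593 0.105 ] top [0.5352 0.1597 0.105 ]
deckFR [ 0.5428 -0.0418  0.105 ] top [ 0.5422 -0.0416  0.105 ]
frontFL [0.4567 0.1519 0.05  ] top [0.4547 0.1525 0.05  ]
frontFR [ 0.4647 -0.0425  0.05  ] top [ 0.4638 -0.0431  0.05  ]
key at .0745: top [ 0.497  -0.0075  0.0745] wrist [ 0.4992 -0.006   0.0745]
lip L,R,dot by size [np.float64(0.0624), np.float64(0.0608), np.float64(0.0593), np.float64(0.0577), np.float64(0.0671), np.float64(0.0628), np.float64(0.0586), np.float64(0.0544)]
```

Lip at roughly 0.22 m high and centred on the machine, which fits a lid angle near 0.61 with the hinge at machine x≈0.118. That puts the shut lip at x≈-0.052. I'll move above the lip.

```bash
python3 -m pendant '[[[0,0,0],[-0.006,-0.045,0],0],[[0,0,0],[-0.012,-0.09,0],0],[[0,0,0],[-0.018,-0.133,0],0],[[0,0,0],[-0.018,-0.133,0.03],0],[[0,0,0],[-0.018,-0.133,0.06],0],[[0,0,0],[-0.018,-0.133,0.09],0],[[0,0,0],[-0.018,-0.133,0.104],0],[[0,0,0],[-0.018,-0.133,0.106],0],[[0,0,0],[-0.018,-0.133,0.106],0]]'; python3 - <<'E'
from h import *;from plant import r
s=r.get_state();O=np.array([.610,.061,0]);Rm=Ro.from_euler('z',YAW).as_matrix()
tip=s['tool_pos']+.008*Ro.from_quat(s['eef_rot']).as_matrix()[:,2];print('tip machine',Rm.T@(tip-O),s['contact_force'])
im=cv2.resize(r.snapshot('scene')['image'][130:280,220:400,::-1],None,fx=4,fy=4,interpolation=cv2.INTER_CUBIC);cv2.imwrite('pics/s2.png',im)
E
```

```text
clock: 2.7
tool_pos: [0.5918, 0.0594, 0.254]
eef_rot: [0.72, -0.694, 0.0, 0.0]
contact_force: [-0.1, 0.8, -0.7]
opening: 0.004
tip machine [-0.01827866 -0.00088218  0.24598827] [-0.08586861  0.80753904 -0.71195777]
```

View pics/s2.png

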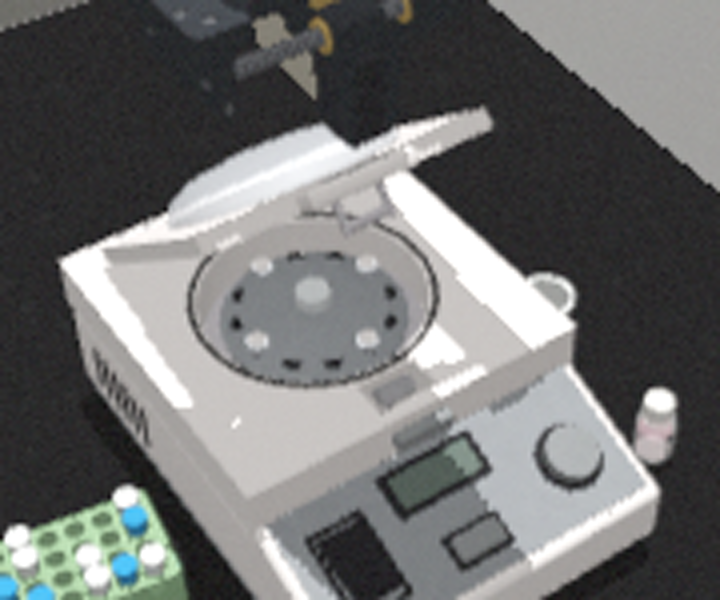

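The picture shows the fingers above the lip centre, near crop (375,120), with the lid unchanged. I'll start the arc push.

```bash
python3 -m pendant '[[[0,0,0],[0,0,0.012],0],[[0,0,0],[0,0,0.02],0],[[0,0,0],[0,0.001,0.028],0],[[0,0,0],[0,0.003,0.034],0],[[0,0,0],[0,0.006,0.04],0],[[0,0,0],[0,0.009,0.046],0],[[0,0,0],[0,0.013,0.052],0],[[0,0,0],[0,0.014,0.054],0]]' 30
```

```text
clock: 3.55
tool_pos: [0.5772, 0.0602, 0.199]
eef_rot: [0.721, -0.693, -0.0, 0.001]
contact_force: [-0.2, -0.8, -0.0]
opening: 0.01
```

```bash
python3 - <<'E'
from h import *;from plant import r
f=[]
for i in range(3): im=r.snapshot('scene')['image'];f.append(r.get_state()['contact_force'])
print(np.array(f).round(2))
w=r.snapshot('wrist')['image']
a=cv2.resize(im[130:240,250:370,::-1],(436,400),interpolation=cv2.INTER_CUBIC);b=cv2.resize(w[0:400,140:500,::-1],(360,400))
cv2.imwrite('pics/c3.png',np.hstack([a,b]))
E
```

```text
[[ 0.23 -0.69 -0.49]
 [-0.66 -0.62  1.15]
 [ 0.38 -0.27  0.32]]
```

View pics/c3.png

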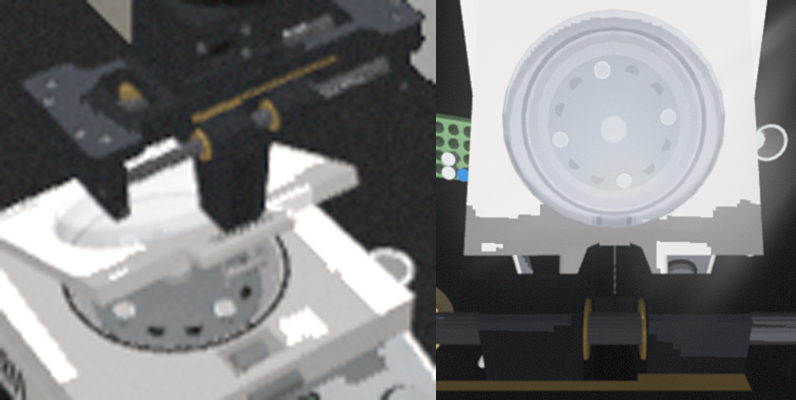

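The tip sits on the lip centre (scene crop (235,230)) and the lid has visibly come down, so it is following. Continuing.

```bash
python3 -m pendant '[[[0,0,0],[0,0.003,0.008],0],[[0,0,0],[0,0.006,0.016],0],[[0,0,0],[0,0.009,0.024],0],[[0,0,0],[0,0.012,0.032],0],[[0,0,0],[0,0.014,0.04],0],[[0,0,0],[0,0.016,0.048],0],[[0,0,0],[0,0.017,0.054],0],[[0,0,0],[0,0.018,0.058],0],[[0,0,0],[0,0.018,0.058],0]]'; python3 - <<'E'
from h import *;from plant import r
s=r.get_state();O=np.array([.610,.061,0]);Rm=Ro.from_euler('z',YAW).as_matrix()
tip=s['tool_pos']+.008*Ro.from_quat(s['eef_rot']).as_matrix()[:,2];print('tip machine',Rm.T@(tip-O),s['contact_force'])
E
python3 -m pendant '[[[0,0,0],[0,0.0,0.004],0],[[0,0,0],[0,0.001,0.008],0],[[0,0,0],[0,0.001,0.011],0],[[0,0,0],[0,0.001,0.014],0],[[0,0,0],[0,0.001,0.016],0],[[0,0,0],[0,0.001,0.016],0]]'
```

```text
clock: 4.65
tool_pos: [0.5596, 0.0594, 0.1411]
eef_rot: [0.721, -0.693, -0.0, 0.001]
contact_force: [-0.7, -0.2, 0.7]
opening: 0.005
tip machine [-0.05043891  0.00045007  0.13305712] [-0.656038   -0.19888768  0.7324737 ]
clock: 5.25
tool_pos: [0.5588, 0.0595, 0.1252]
eef_rot: [0.721, -0.693, -0.0, 0.0]
contact_force: [0.7, 0.2, -0.1]
opening: 0.005
```

```bash
python3 -m pendant '[[[0,0,0],[0,0,0.001],0],[[0,0,0],[0,0,0.002],0],[[0,0,0],[0,0,0.002],0]]';python3 -m pendant '[[[0,0,0],[0,0,0.001],0],[[0,0,0],[0,0,0.001],0],[[0,0,0],[0,0,0.002],0],[[0,0,0],[0,0,0.002],0]]'
```

```text
clock: 5.55
tool_pos: [0.5589, 0.0595, 0.1235]
eef_rot: [0.721, -0.693, -0.0, 0.0]
contact_force: [-1.0, 0.1, 0.4]
opening: 0.007
clock: 5.95
tool_pos: [0.559, 0.0595, 0.1218]
eef_rot: [0.721, -0.693, 0.0, 0.0]
contact_force: [-1.3, 0.1, 2.2]
opening: 0.001
```

```bash
python3 -m pendant '[[[0,0,0],[0,0,0.001],0],[[0,0,0],[0,0,0.002],0],[[0,0,0],[0,0,0.002],0]]';python3 -m pendant '[[[0,0,0],[0,0,0.001],0],[[0,0,0],[0,0,0.002],0],[[0,0,0],[0,0,0.002],0]]'
```

```text
clock: 6.25
tool_pos: [0.559, 0.0594, 0.12]
eef_rot: [0.721, -0.693, 0.0, 0.0]
contact_force: [-2.1, -1.0, 6.3]
opening: 0.007
clock: 6.55
tool_pos: [0.559, 0.0595, 0.1183]
eef_rot: [0.721, -0.693, 0.0, 0.0]
contact_force: [-2.1, 0.5, 10.1]
opening: 0.008
```

```bash
python3 - <<'E'
from h import *;from plant import r
im=r.snapshot('scene')['image'];w=r.snapshot('wrist')['image'];print(r.get_state()['contact_force'],r.get_state()['moment'])
a=cv2.resize(im[150:270,240:370,::-1],(433,400),interpolation=cv2.INTER_CUBIC);b=cv2.resize(w[0:400,140:500,::-1],(360,400))
cv2.imwrite('pics/c4.png',np.hstack([a,b]))
E
```

```text
[-1.62000116 -0.96344328  8.85341324] [-0.02973794  0.59548187  0.02180279]
```

View pics/c4.png

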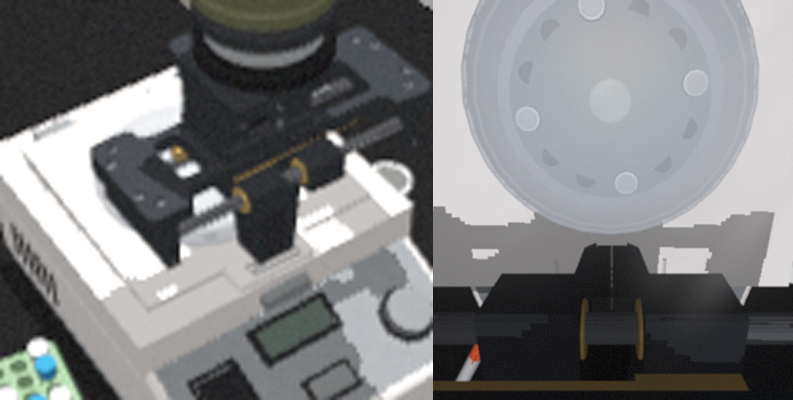

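The lid looks shut, with the fingertip on the lip and the dome clear. It pushed about 10 N past the shut height. I'll lift straight up and check that it stays latched.

```bash
python3 -m pendant '[[[0,0,0],[0,0,-0.01],0],[[0,0,0],[0,0,-0.03],0],[[0,0,0],[0,0.03,-0.06],0],[[0,0,0],[0,0.06,-0.1],0],[[0,0,0],[0,0.09,-0.14],0],[[0,0,0],[0,0.1,-0.18],0],[[0,0,0],[0,0.1,-0.2],0],[[0,0,0],[0,0.1,-0.2],0],[[0,0,0],[0,0.1,-0.2],0]]'; cat >> h.py <<'E'
O=np.array([.610,.061,0]);Rm=Ro.from_euler('z',YAW).as_matrix()
n=Rm@np.array([-np.sin(.35),0,np.cos(.35)]);P0=O+Rm@np.array([-.152,0,.05]) # panel plane
def wrist(r):
    s=r.get_state();w=r.snapshot('wrist');T=np.eye(4);T[:3,:3]=Ro.from_quat(s['eef_rot']).as_matrix();T[:3,3]=s['tool_pos'];C=T@w['T_tool_cam']
    w['R']=C[:3,:3].T;w['t']=-w['R']@C[:3,3];return s,w
E
python3 - <<'E'
from h import *;from plant import r
s,w=wrist(r);pickle.dump(w,open('w2.pkl','wb'))
x0,y0,x1,y1,k=190,0,410,180,3
im=cv2.resize(w['image'][y0:y1,x0:x1,::-1],None,fx=k,fy=k,interpolation=cv2.INTER_CUBIC)
for i in range(x0,x1,20): cv2.putText(im,str(i),((i-x0)*k,10),0,.35,(0,0,255),1)
for i in range(y0,y1,20): cv2.putText(im,str(i),(0,(i-y0)*k+4),0,.35,(0,0,255),1)
cv2.imwrite('pics/w2.png',im);print(s['tool_pos'],s['contact_force'])
E
```

```text
clock: 7.55
tool_pos: [0.4593, 0.0554, 0.3177]
eef_rot: [0.721, -0.693, 0.0, -0.0]
contact_force: [-0.1, -0.7, -0.3]
opening: 0.003
[0.45929075 0.05538489 0.31771933] [-0.13148631 -0.71534352 -0.25977255]
```

View pics/w2.png

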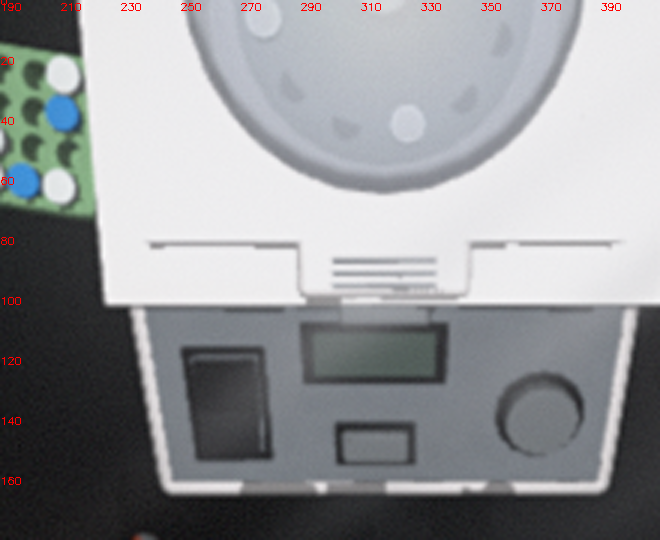

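The lid lies shut: the lip spans crop x 298–468 and its front edge is at y≈297. The rocker's near edge is at crop (234,456) and the round key's face centre is at (541,420). I'll check the lip width at the shut height and compute the press targets.

```bash
python3 - <<'E'
from h import *;from plant import r
np.set_printoptions(precision=4,suppress=True)
d=pickle.load(open('d0.pkl','rb'));T=d['top'];W=pickle.load(open('w2.pkl','rb'));W1=pickle.load(open('w1.pkl','rb'))
w=lambda x,y:(190+x/3,y/3);t=lambda x,y:(255+x/5,190+y/5); w1=lambda x,y:(150+x/2.5,y/2.5)
m=lambda X:Rm.T@(X-O)
for z in(.117,.135,.15):
    a,b=plane(W,w(298,294),z),plane(W,w(468,294),z);print('lip',z,np.linalg.norm(a-b),m((a+b)/2))
pp=lambda c,uv,h:m(plane(c,uv,n@P0+h,n))
for nm,h,us in(('key',.011,((W,w(541,420)),(T,t(565,362)),(W1,w1(506,335)))),('oblong',.0065,((W,w(375,444)),(T,t(378,405)),(W1,w1(382,358)))),
  ('rocker near',.013,((W,w(234,457)),(T,t(215,433)),(W1,w1(273,367)))),('frontL',0,((W,w(168,490)),)),('frontR',0,((W,w(603,490)),)),('deckL',.0,())):
    print(nm,*[pp(c,u,h) for c,u in us])
for u in((105,305),(640,305)): print('deck',m(plane(W,w(*u),.105)))
E
```

```text
lip 0.117 0.058640255116706924 [-0.0679  0.0012  0.117 ]
lip 0.135 0.055516685707606137 [-0.0682  0.0012  0.135 ]
lip 0.15 0.052913711200022105 [-0.0684  0.0012  0.15  ]
key [-0.1156 -0.0624  0.075 ] [-0.1156 -0.0639  0.075 ] [-0.1133 -0.0623  0.0758]
oblong [-0.1264  0.0047  0.0663] [-0.1271  0.0043  0.066 ] [-0.1268  0.0044  0.0661]
rocker near [-0.131   0.0628  0.0715] [-0.1327  0.0636  0.0709] [-0.131   0.0636  0.0715]
frontL [-0.1485  0.0958  0.0513]
frontR [-0.1487 -0.0951  0.0512]
deckL
deck [-0.0714  0.1009  0.105 ]
deck [-0.0715 -0.0909  0.105 ]
```

The lip width (58.6 mm at the shut height, against 60 given) confirms the lid stayed latched. Next is the approach pose for the rocker, with the tool along the panel normal.

```bash
cat >> h.py <<'E'
def tcp(sl,y,h): # TCP for fingertip at panel coords
    u=Rm@np.array([np.cos(.35),0,np.sin(.35)]);return P0+u*sl+Rm[:,1]*y+n*(h+.008)
def where(s):
    tip=s['tool_pos']+.008*Ro.from_quat(s['eef_rot']).as_matrix()[:,2]-P0;u=Rm@np.array([np.cos(.35),0,np.sin(.35)])
    print('panel s,y,h',(np.array([tip@u,tip@Rm[:,1],tip@n])).round(4),'f',s['contact_force'].round(1),'press',round(float(s['contact_force']@n),2))
E
python3 -c "
from h import *;from plant import r
s=r.get_state();delta(s,tcp(.0305,.0633,.035),tool(.35));delta(s,tcp(.0305,.0633,.10),tool(.35))"
```

```text
turn [ 3.511e-01 -4.000e-04 -3.000e-04] shift [-0.063  -0.0134  0.2161]
turn [ 3.511e-01 -4.000e-04 -3.000e-04] shift [-0.063  0.009  0.155]
```

```bash
python3 -m pendant '[[[0.1,0,0],[-0.025,0.004,0.02],0],[[0.2,0,0],[-0.05,0.009,0.05],0],[[0.3,0,0],[-0.063,0.009,0.08],0],[[0.35,0,0],[-0.063,0.009,0.11],0],[[0.35,0,0],[-0.063,0.009,0.14],0],[[0.35,0,0],[-0.063,0.009,0.155],0],[[0.35,0,0],[-0.063,0.0,0.18],0],[[0.35,0,0],[-0.063,-0.009,0.204],0],[[0.35,0,0],[-0.063,-0.013,0.216],0],[[0.35,0,0],[-0.063,-0.013,0.216],0]]'; python3 -c "
from h import *;from plant import r
s=r.get_state();where(s);delta(s,tcp(.0305,.0633,.018),tool(.35))"
```

```text
clock: 8.6
tool_pos: [0.5093, 0.1343, 0.1618]
eef_rot: [0.712, -0.688, 0.103, -0.095]
contact_force: [0.5, 0.3, 0.4]
opening: 0.008
panel s,y,h [0.0888 0.0771 0.0784] f [0.5 0.3 0.4] press 0.25
turn [ 0.0691 -0.0178 -0.0015] shift [0.0129 0.0545 0.0646]
```

```bash
python3 -m pendant '[[[0,0,0],[0,0,0],0],[[0,0,0],[0,0,0],0]]'; python3 -c "
from h import *;from plant import r
s=r.get_state();print(s['q']);where(s);delta(s,tcp(.0305,.0633,.06),tool(.35))"
```

```text
clock: 8.8
tool_pos: [0.5078, 0.1343, 0.1629]
eef_rot: [0.713, -0.687, 0.103, -0.095]
contact_force: [-0.1, 0.1, 0.3]
opening: 0.003
[-0.51052342  0.65072371  0.14532623  2.20672352  0.71837008  0.04343579
 -2.65409973]
panel s,y,h [0.0878 0.0772 0.0799] f [-0.1  0.1  0.3] press 0.31
turn [ 0.0691 -0.0182  0.    ] shift [0.0136 0.0563 0.0241]
```

The forward tilt runs joints 6 and 7 to their range limits, so tilting along the panel normal is out of reach here. A vertical tool works instead. The raised half of the rocker is horizontal when off, and on the key the upslope edge of the tip can press at the key's centre. Going back to vertical.

```bash
python3 -c "
from h import *;from plant import r
s=r.get_state();p=O+Rm@np.array([-.1355,.0633,.20]);delta(s,p,tool(0))
R0=Ro.from_quat(s['eef_rot']);print('up 5cm:',R0.inv().apply([0,0,.05]))"
```

```text
turn [-0.2809 -0.018  -0.0031] shift [ 0.0148  0.0246 -0.0455]
up 5cm: [ 0.00086516 -0.01386191 -0.04803227]
```

```bash
python3 -m pendant '[[[-0.05,-0.003,0],[0.002,0.0,-0.02],0],[[-0.1,-0.006,0],[0.005,0.0,-0.04],0],[[-0.17,-0.01,0],[0.009,0.01,-0.045],0],[[-0.24,-0.015,0],[0.013,0.02,-0.045],0],[[-0.281,-0.018,-0.003],[0.015,0.0246,-0.0455],0],[[-0.281,-0.018,-0.003],[0.015,0.0246,-0.0455],0],[[-0.281,-0.018,-0.003],[0.015,0.0246,-0.0455],0],[[-0.281,-0.018,-0.003],[0.015,0.0246,-0.0455],0]]'; cat >> h.py <<'E'
def mt(s):
    tip=s['tool_pos']+.008*Ro.from_quat(s['eef_rot']).as_matrix()[:,2];print('q',s['q'].round(2),'tip machine',(Rm.T@(tip-O)).round(4),'f',s['contact_force'].round(1))
E
python3 -c "
from h import *;from plant import r
s=r.get_state();mt(s);delta(s,O+Rm@np.array([-.1355,.0633,.086]),tool(0))"
```

```text
clock: 9.6
tool_pos: [0.4721, 0.1194, 0.2002]
eef_rot: [0.722, -0.692, 0.001, -0.0]
contact_force: [0.4, 0.7, -0.2]
opening: 0.004
q [-0.06  0.61 -0.45  2.02  0.45  0.61 -2.34] tip machine [-0.1355  0.0638  0.1922] f [ 0.4  0.7 -0.2]
turn [-0.0013 -0.0005  0.0018] shift [0.0005 0.0002 0.1142]
```

```bash
python3 -m pendant '[[[0,0,0],[0,0,0.03],0],[[0,0,0],[0,0,0.06],0],[[0,0,0],[0,0,0.09],0],[[0,0,0],[0,0,0.105],0],[[0,0,0],[0,0,0.112],0],[[0,0,0],[0,0,0.114],0],[[0,0,0],[0,0,0.114],0],[[0,0,0],[0,0,0.114],0]]'; python3 -c "
from h import *;from plant import r
mt(r.get_state())"; python3 -m pendant '[[[0,0,0],[0,0,0.002],0],[[0,0,0],[0,0,0.004],0],[[0,0,0],[0,0,0.006],0],[[0,0,0],[0,0,0.006],0]]';python3 -m pendant '[[[0,0,0],[0,0,0.001],0],[[0,0,0],[0,0,0.002],0],[[0,0,0],[0,0,0.002],0]]'
```

```text
clock: 10.4
tool_pos: [0.4731, 0.1195, 0.0868]
eef_rot: [0.721, -0.692, 0.001, -0.001]
contact_force: [0.4, 0.1, 0.9]
opening: 0.008
q [-0.19  0.8  -0.25  2.1   0.63  0.31 -2.5 ] tip machine [-0.1345  0.0639  0.0788] f [0.4 0.1 0.9]
clock: 10.8
tool_pos: [0.4724, 0.1191, 0.0798]
eef_rot: [0.721, -0.693, 0.0, -0.0]
contact_force: [0.1, -0.7, -0.4]
opening: 0.0
clock: 11.1
tool_pos: [0.4726, 0.1192, 0.078]
eef_rot: [0.721, -0.693, 0.0, -0.0]
contact_force: [0.8, -0.6, 2.4]
opening: 0.006
```

Contact shows at tip z≈0.070, as predicted. Pressing on.

```bash
for i in 1 2; do :; done; python3 -m pendant '[[[0,0,0],[0,0,0.001],0],[[0,0,0],[0,0,0.002],0],[[0,0,0],[0,0,0.002],0]]';python3 -m pendant '[[[0,0,0],[0,0,0.001],0],[[0,0,0],[0,0,0.002],0],[[0,0,0],[0,0,0.002],0]]';python3 -m pendant '[[[0,0,0],[0,0,0.001],0],[[0,0,0],[0,0,0.002],0],[[0,0,0],[0,0,0.002],0]]'
```

```text
clock: 11.4
tool_pos: [0.4724, 0.1192, 0.0757]
eef_rot: [0.721, -0.692, 0.0, -0.0]
contact_force: [-0.9, -0.7, -0.0]
opening: 0.005
clock: 11.7
tool_pos: [0.4726, 0.1192, 0.0739]
eef_rot: [0.721, -0.692, 0.0, -0.0]
contact_force: [0.2, -0.7, 2.2]
opening: 0.004
clock: 12.0
tool_pos: [0.4728, 0.1193, 0.0731]
eef_rot: [0.721, -0.692, 0.001, -0.001]
contact_force: [-2.1, -1.2, 14.6]
opening: 0.002
```

The rocker snapped over (force dropped at z≈0.068) and then hit a hard stop at 14.6 N. I'll lift, look, and aim at the key.

```bash
python3 -m pendant '[[[0,0,0],[0,0,-0.01],0],[[0,0,0],[0,0,-0.03],0],[[0,0,0],[0.0,0,-0.06],0],[[0,0,0],[0.03,0,-0.09],0],[[0,0,0],[0.06,0,-0.12],0],[[0,0,0],[0.09,0,-0.14],0],[[0,0,0],[0.12,0,-0.14],0],[[0,0,0],[0.127,-0.011,-0.14],0],[[0,0,0],[0.127,-0.011,-0.14],0],[[0,0,0],[0.127,-0.011,-0.14],0]]'; python3 - <<'E'
from h import *;from plant import r
s,w=wrist(r);mt(s);delta(s,O+Rm@np.array([-.124,-.063,.091]),tool(0))
x0,y0,x1,y1,k=140,0,400,195,3
im=cv2.resize(w['image'][y0:y1,x0:x1,::-1],None,fx=k,fy=k,interpolation=cv2.INTER_CUBIC);cv2.imwrite('pics/w3.png',im)
print('key px',(proj(w,O+Rm@np.array([-.115,-.063,.075]))-[x0,y0])*k)
E
```

```text
clock: 13.0
tool_pos: [0.4883, -0.0067, 0.212]
eef_rot: [0.722, -0.692, -0.0, -0.0]
contact_force: [-0.1, 0.1, 0.4]
opening: 0.004
q [ 0.24  0.6  -0.51  2.    0.47  0.66 -2.1 ] tip machine [-0.1243 -0.0627  0.204 ] f [-0.1  0.1  0.4]
turn [-0.0002  0.0007  0.0012] shift [ 0.0003 -0.0003  0.121 ]
key px [536.90910692 546.34955307]
```

View pics/w3.png

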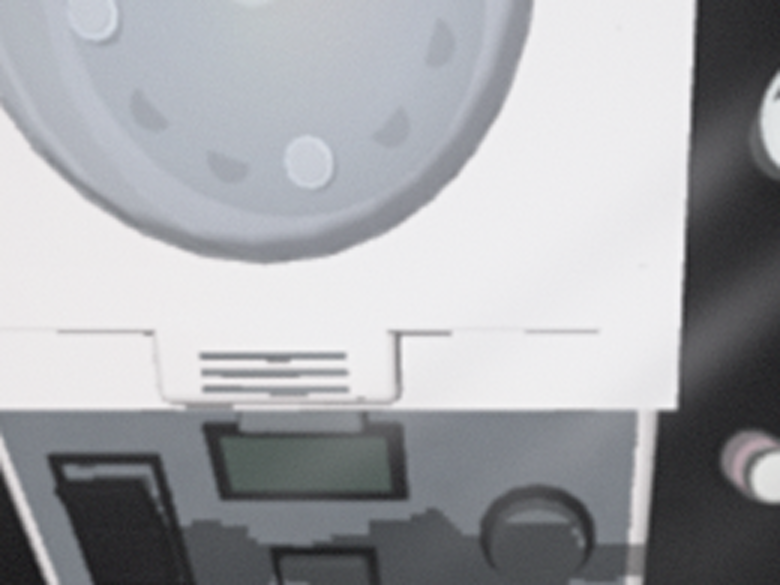

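The lid is still shut and the rocker's far end is now raised (crop (110,470)). The key is at (538,540), and I predicted (537,546). Descending on the key.

```bash
python3 -m pendant '[[[0,0,0],[0,0,0.03],0],[[0,0,0],[0,0,0.06],0],[[0,0,0],[0,0,0.09],0],[[0,0,0],[0,0,0.11],0],[[0,0,0],[0,0,0.119],0],[[0,0,0],[0,0,0.121],0],[[0,0,0],[0,0,0.121],0],[[0,0,0],[0,0,0.121],0]]'; python3 -c "
from h import *;from plant import r
mt(r.get_state())"; python3 -m pendant '[[[0,0,0],[0,0,0.002],0],[[0,0,0],[0,0,0.004],0],[[0,0,0],[0,0,0.006],0],[[0,0,0],[0,0,0.006],0]]';python3 -m pendant '[[[0,0,0],[0,0,0.001],0],[[0,0,0],[0,0,0.002],0],[[0,0,0],[0,0,0.002],0]]';python3 -m pendant '[[[0,0,0],[0,0,0.001],0],[[0,0,0],[0,0,0.002],0],[[0,0,0],[0,0,0.002],0]]'
```

```text
clock: 13.85
tool_pos: [0.4893, -0.007, 0.0918]
eef_rot: [0.721, -0.692, 0.001, -0.001]
contact_force: [-0.6, 0.6, 0.8]
opening: 0.008
q [ 0.1   0.8  -0.3   2.09  0.67  0.34 -2.28] tip machine [-0.1233 -0.0631  0.0838] f [-0.6  0.6  0.8]
clock: 14.25
tool_pos: [0.4886, -0.0073, 0.0848]
eef_rot: [0.721, -0.693, 0.0, -0.0]
contact_force: [-1.0, -0.2, -0.7]
opening: 0.006
clock: 14.55
tool_pos: [0.4889, -0.0072, 0.083]
eef_rot: [0.721, -0.692, 0.0, -0.0]
contact_force: [0.1, -0.3, 1.7]
opening: 0.008
clock: 14.85
tool_pos: [0.4893, -0.0072, 0.0811]
eef_rot: [0.721, -0.693, 0.001, -0.001]
contact_force: [0.3, -0.3, 3.3]
opening: 0.004
```

Contact is at tip z≈0.075, as expected. I'll press until I feel the stop.

```bash
python3 -m pendant '[[[0,0,0],[0,0,0.001],0],[[0,0,0],[0,0,0.002],0],[[0,0,0],[0,0,0.002],0]]';python3 -m pendant '[[[0,0,0],[0,0,0.001],0],[[0,0,0],[0,0,0.0015],0],[[0,0,0],[0,0,0.0015],0]]'
```

```text
clock: 15.15
tool_pos: [0.4893, -0.0071, 0.0791]
eef_rot: [0.721, -0.692, 0.001, -0.001]
contact_force: [2.6, -1.0, 5.4]
opening: 0.004
clock: 15.45
tool_pos: [0.4896, -0.0071, 0.0783]
eef_rot: [0.721, -0.692, 0.001, -0.001]
contact_force: [1.0, 0.6, 13.1]
opening: 0.007
```

The key reached a stiff stop at 13 N. One last check that it holds steady and that everything around it is as it was.

```bash
python3 -m pendant '[[[0,0,0],[0,0,0],0],[[0,0,0],[0,0,0],0],[[0,0,0],[0,0,0],0],[[0,0,0],[0,0,0],0],[[0,0,0],[0,0,0],0]]'; python3 - <<'E'
from h import *;from plant import r
im=r.snapshot('scene')['image'];mt(r.get_state())
cv2.imwrite('pics/s4.png',cv2.resize(im[140:310,190:400,::-1],None,fx=3.5,fy=3.5,interpolation=cv2.INTER_CUBIC))
E
```

```text
clock: 15.95
tool_pos: [0.4896, -0.0071, 0.0783]
eef_rot: [0.721, -0.692, 0.001, -0.001]
contact_force: [0.7, -1.8, 13.5]
opening: 0.004
q [ 0.08  0.82 -0.27  2.09  0.69  0.31 -2.3 ] tip machine [-0.123  -0.0632  0.0703] f [ 0.3 -0.2 12.4]
```

View pics/s4.png

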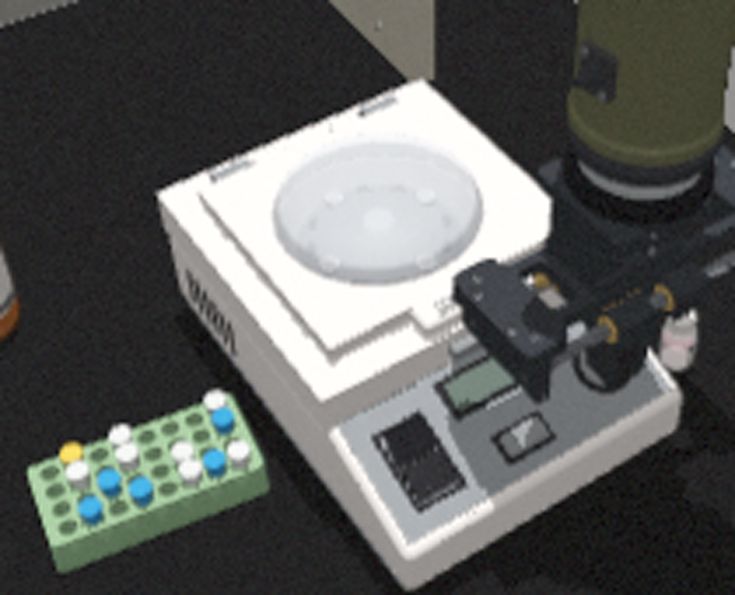

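The lid lies flat and shut. The tip is on the round key at crop (610,370), the oblong key at (525,437) is clear, and the tray and vial are in place. Handing in.

```bash
python3 -c "
from plant import r
print(r.finish_job())"
```

```text
the job is handed in; nothing more can be done
None
```

I did the spin in the order asked and handed it in at about 16 s, with the arm still holding the round key down. No verdict was reported.

- **Lid:** I pushed it down along its arc. It stayed shut after I lifted off: the lip measured 58.6 mm wide at the shut height, against the 60 mm given. I never felt a distinct click. Under 10 N the fingertip read about 4 mm below the stated hard stop, so the latch is confirmed only by the lid staying down in the pictures.
- **Rocker:** The force dropped as it snapped over, then rose to 14.6 N against the stop. The later wrist picture shows its far end raised, so the machine is on.
- **Round key:** It moved about 4.5–5 mm down from first contact, then met a stiff stop. It held steady at 12–13 N for the last half second, against the 5 N needed.
- **Other things:** The oblong key was not touched, and the tray and vial look unmoved in the last picture. The gripper hid the cup there, but nothing went near it.

Tilting the tool to match the panel ran joints 6 and 7 to their range limits. I backed off and pressed both the rocker and the key with the tool vertical instead.

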